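# Lock the spare-parts strongbox

### The job

Lock up the blue strongbox on the repair bench: fold its yellow hasp strap down flat over the lock, then take the loose steel U-shackle out of its black stand, put one leg through the eye of the strap and both legs into the two holes of the lock, and press it down until the hidden pawl clicks, so that it stays down when you let go. Press with feeling: 15 to 20 N sees it past the pawl, and the shackle must never be rammed: keep the push below about 40 N. Leave the other things on the bench where they are.

Things in the scene. Friction and masses are not known exactly. Their poses are not given: they have to be found in the camera images.
- lockbox: Fixed strongbox. Origin: on the bench, under the centre of its lock. The lock is a bare-metal block 36 (x) x 78 (y) x 60 mm high centred on the origin; the blue steel box stands behind it, from x = 20 to 138 mm, 170 mm wide in y, 60 mm high. In its own frame x runs from the lock towards the blue box, z is up. It is turned by up to 0.25 rad about the vertical.
- lock_top (a point): Centre of the lock's upper face, 60 mm above the bench, midway between its two square holes; axes as lockbox. The holes are 11.5 mm square (16.5 mm at their chamfered mouths), centred 22 mm either side of this point along y, and run straight down. An unclicked shackle, let go, springs up until its tips are about 17 mm (+- 6 mm) below this face.
- lock_hole_a (a point): Mouth of the lock's +y hole, the one under the strap's eye. Hidden in it, a sprung pawl snaps into the leg's notch when the tips are about 36 mm below the lock's top, adding about 7 N just before. Pawl, pins and floor sit together up to 6 mm higher or lower from start to start, unseen. A hard floor lies 2 mm below the click.
- lock_hole_b (a point): Mouth of the lock's -y hole, the one beside the strap. In both holes a hidden sprung pin meets the leg's tip about 17 mm (+- 6 mm) below the lock's top; the two together push the shackle up with 5 N, growing to 8 N at the home depth.
- hasp (a joint): Angle of the yellow hasp strap, rad: 0 folded down flat over the lock, about 1.57 upright; starts between 1.0 and 1.65. It is stiff enough to stay where it is left (about 0.1 N m).
- hasp_pivot (a point): Point on the strap's hinge axis, in the middle of the strap's width, 64 mm above the bench; axes as lockbox. The axis runs along y. It lies 32 mm behind (+x) and 22 mm to +y of the lock's centre.
- hasp_end (a point): Middle of the strap's free end, 74 mm from the hinge axis. The strap is 31 mm wide, 4 mm thick. Folded down it points to -x of the lockbox, its upper face 65.5 mm above the bench, its 18 mm square eye (32 mm from the axis) right over the lock's +y hole, its solid tip 24 mm beyond the lock's front. The leg for the -y hole passes beside the strap.
- stand: Fixed black plastic block 40 (x) x 84 (y) x 30 mm high in which the shackle stands at the start, legs in two square pockets 14 mm wide and 24 mm deep, 22 mm either side of the centre along y. Origin: centre of its underside, on the bench. It starts left or right of the strongbox.
- shackle: Loose steel U of 9 mm square bar, 53 mm wide (y), 81 mm high, 140 g. Origin: midway between the tips of the two legs, at the height of the tips; z points up to the crown, y from leg to leg. Leg centres are 22 mm either side; tips are tapered to 5 mm over the last 4 mm; each leg has a notch on its inner side, 10 to 20 mm above the tip. It can go in either way round.
- shackle_crown (a point): Middle of the shackle's straight top bar (53 mm long in y, 9 mm thick in x and z), 76.5 mm above the leg tips; axes as shackle. Grip the bar here across its 9 mm, from above. At home it stands 34 to 48 mm above the lock's top.
- tray: Loose blue divided parts tray 110 x 90 x 25 mm; origin centre of underside. Leave alone.
- screwdriver: Loose orange screwdriver 160 mm long. Leave alone.
- meter: Loose yellow multimeter 150 x 80 x 36 mm, origin centre of underside. Leave alone.
- phone: Loose black phone 145 x 70 x 9 mm, origin centre of underside. Leave alone.
- board: Loose green circuit board 110 x 55 x 5 mm, origin centre of underside. Leave alone.
- flux: Loose small jar with red cap, 44 mm across and 45 mm high, origin centre of underside. Leave alone.
- padlock: Loose small brass padlock lying flat, 42 x 36 x 16 mm plus its bow, already shut; not the lock of this job. Leave alone.

How it is judged (in metres and radians):
On the way, in this order (a step that is already met when the one before it is completed fails the run):
1. the hasp strap is folded down over the lock (within 0.08 rad of flat) while the shackle is still out (value of joint hasp below 0.08 rad and horizontal distance between shackle and lock_top above 0.05 m), for 0.2 s.
2. the shackle is pressed home in the lock (z of shackle in the frame of lock_top below -0.027 m and horizontal distance between shackle and lock_top below 0.005 m and angle between shackle's own z axis and vertical below 0.12 rad), for 0.1 s.
At the end, for the whole second after the job is handed in: The hasp strap lies flat (within 0.08 rad) and the shackle, let go and at rest, stays down with its leg tips at least 27 mm below the lock's top, within 5 mm of the lock's centre and upright within 0.12 rad (an unclicked shackle springs up to 23 mm or less) (all of step 2 and value of joint hasp below 0.08 rad and linear speed of shackle below 0.01 m/s); the robot touches nothing.
It fails at once if the shackle is rammed: its contact forces on the strongbox, lock and strap, sideways ones included, add up to more than 65 N (a push of about 45 N) (contact force between shackle and lockbox above 65 N).
It fails at once if one of the other things on the bench is moved by more than 30 mm (distance of any of tray, screwdriver, meter, phone, board, flux, padlock from where it was at the start of the episode above 0.03 m).
It also fails if it takes over 54 s, if anything falls off the work surface, if the arm or the gripper's body presses on something with over 40 N, if the wrist force passes 120 N, or if a joint passes its speed limit or range.

### The arm

A 7-joint arm with a two-finger parallel gripper is mounted at the origin on the work surface. World frame = base frame: x ahead of the robot, y to its left, z up, the work surface at z = 0. Lengths are in m, angles in degrees, forces in N, time in s.
With the tool pointing down it reaches from about 0.425 to 0.875 m from the base axis. Payload 4.7 kg.
Tool frame: the origin (TCP) lies between the finger pads; the fingertips stand env.finger_overhang ahead of it and the grasp point (between the pads) lies 5 mm behind it (env.finger_overhang is the distance from the TCP to the fingertips, in m); z points along the fingers, y is the line along which they close (so a half turn about z gives the same grasp; the last joint's range is limited). The gripper opens to 87 mm and grips with 3 to 60 N. Pads are 19 mm wide; open, the fingers measure 117 mm over their backs; the gripper's body (75 mm by 190 mm) begins 51 mm behind the grasp point.
Start: joints at [72.256, 18.392, -4.016, 83.108, 1.295, 78.541, -3.26], TCP at [0.207, -0.616, 0.237] pointing down, gripper open.
Joint ranges: [-163.93, 163.93], [-17.29, 119.83], [-79.2, 71.16], [3.27, 140.29], [-89.18, 269.18], [5.43, 117.66], [-154.24, 154.24]. Speed limits (degrees/s): [147.25, 147.25, 180, 180, 180, 180, 180].

### API

Orientations are given as [roll, pitch, yaw] about the fixed x, y, z axes, in that order (R = Rz(yaw) Ry(pitch) Rx(roll)).
In Python, from cell import telemetry, eyes, env, models gives the robot as it stands. The module is installed in compiled form; this text tells all that it offers.
- The arm moves only by the tool drive_tool, never from a script. Its arguments are lists of equal length, an entry for each row: "angular": the turn, a rotation vector about the tool's x, y, z in rad, a list of three; "delta_pos": the shift along the tool's x, y, z in cm, a list of three; "gripper": the finger opening in cm, from 0 to 8.7. A call has 1 to 20 rows; each row shifts and turns the commanded pose from where the row before left it, along the tool's axes as they then stand; what a row does not reach is not made up. A row lasts 1/10 s, in which the tool goes at most 50 mm and 8.59 degrees, less where a joint would pass 70% of its speed; a pose out of reach is approached as far as the arm can. A call with a gripper value outside its range is refused whole. The fingers move at their own pace and stop on an object; "squeeze" is the grip in N (left out, the last holds). Time passes only in rows, so rows that do not move let the fingers close. It gives the time, the measured TCP pose, the force, the opening and the grip force at its end, in the units of the state.
- telemetry.get_obs(): the state, without advancing time (a new reading comes with each control period).
- eyes.read_camera(name): name is "scene" or "side" or "wrist"; returns a dict with "pixels" (384x512x3 uint8, red, green, blue), "mtx" (3x3 intrinsics, pixels), "D" ([k1, k2, p1, p2, k3] as OpenCV has them; the pictures are not rectified), "origin" and "orientation" of the camera in the world. Camera axes: x right, y down, z forward; pixel columns grow to the right and rows downward; lengths in m; the calibration is good to about 2 mm. A picture is of the moment at which its call begins. There is no depth.
- env.sign_off(): hands the job in; it is judged then, once.
Trained networks look in a picture, given as the dict that the camera call returned (one of the last four; its "shot" number tells which), for a name from the list of things; names that differ only in an ending like _2 or _b are one class to them, and where a whole thing is asked for, a point or a joint stands for the part that bears it (a point fixed in the world has none). Each returns a list of dicts, best first, with "p" (0 to 1); they miss things now and then, are a little off and sometimes report something else, mostly with a low value. They report only what shows in the picture. A call takes as long as a camera call.
- models.search_frame(picture, target): "centre" ([column, row] in pixels, amid what is visible of it).
- models.cut_out(picture, target): "pixels" (384x512 bool, what is visible of it) and "centre" ([column, row] in pixels, amid what is visible of it).
The state is a dict: "time_s": time; "qpos": joint angles; "joint_velocities": joint speeds; "effort": joint torques, N m; "tool_pos": TCP position; "tool_rot": TCP orientation; "force": force on the tool from outside, world axes, zero at the start; "wrist_torque": the same for the moment, N m; "grip_width": finger opening in m; "grasp_force": force on a finger pad.
Only numpy, scipy, OpenCV 4.12 (cv2) and the standard library are available. Lean on these libraries where they do the work, as an engineer would, in place of code of your own. Each camera call takes 0.05 s, during which the arm holds its last target. There are 200 camera calls.

## Working session

There is one attempt and no reset: what is moved stays moved. The work goes in short steps, Python scripts to look and compute and a tool call to move; the robot and the scene stay as the last step left them, time stands still between calls to the robot, and variables do not carry over. Pictures are saved under pics/ and viewed, at most 10 in all, crops included, and the job is handed in when it is done.

Besides the shell and the picture viewer there is one more tool, called after ">>>" as name(argument=value, ...) on one line, values as JSON. drive_tool: Moves the arm, as the interface text tells. Its arguments: {"type":"object","properties":{"angular":{"type":"array","items":{"type":"array","items":{"type":"number"}}},"delta_pos":{"type":"array","items":{"type":"array","items":{"type":"number"}}},"gripper":{"type":"array","items":{"type":"number"}},"squeeze":{"type":"number"}},"required":["angular","delta_pos","gripper"]}

```bash
mkdir -p pics
cat > h.py <<'E'
import numpy as np, cv2
from scipy.spatial.transform import Rotation as R
from cell import telemetry, eyes, env, models
def Rm(o):
    o=np.array(o,float)
    return o if o.shape==(3,3) else (R.from_quat(o).as_matrix() if o.size==4 else R.from_euler('xyz',o,degrees=True).as_matrix())
def ray(p,px):
    u=cv2.undistortPoints(np.array(px,float).reshape(-1,1,2),p['mtx'],np.array(p['D'])).reshape(-1,2)
    d=np.c_[u,np.ones(len(u))]@Rm(p['orientation']).T
    return np.array(p['origin']),d
def onz(p,px,z):
    o,d=ray(p,px); return o+d*((z-o[2])/d[:,2])[:,None]
def proj(p,X):
    M=Rm(p['orientation']).T
    X=np.array(X,float).reshape(-1,3)
    return cv2.projectPoints(X,cv2.Rodrigues(M)[0],-M@np.array(p['origin']),p['mtx'],np.array(p['D']))[0].reshape(-1,2)
def save(p,n): cv2.imwrite('pics/'+n+'.png',p['pixels'][:,:,::-1])
E
python3 - <<'E'
from h import *
print(env.finger_overhang, telemetry.get_obs())
P=[]
for n in('scene','side'):
    p=eyes.read_camera(n); P.append(p)
    print(n,p['origin'],p['orientation'],p['mtx'][0],p['D'])
    for t in('lockbox','hasp','hasp_end','stand','shackle','shackle_crown','lock_top','lock_hole_a'):
        try: print(t,[(np.round(d['centre'],1),round(d['p'],2)) for d in models.search_frame(p,t)[:2]])
        except Exception as e: print(t,e)
a=np.vstack([p['pixels'] for p in P]);
im=np.hstack([p['pixels'] for p in P]); cv2.imwrite('pics/a.png',cv2.resize(P[0]['pixels'],(800,600))[:,:,::-1]);cv2.imwrite('pics/b.png',cv2.resize(P[1]['pixels'],(800,600))[:,:,::-1])
E
```

```text
0.014 {'time_s': 0.0, 'qpos': array([72.25686547, 18.44008214, -4.01514007, 83.1747841 ,  1.2951584 ,
       78.5404159 , -3.25991181]), 'joint_velocities': array([ 0.03039762,  0.0189446 ,  0.12058693, -0.00684366, -0.01667658,
       -0.06971031, -0.03399543]), 'effort': array([-3.89510287e-04, -4.91285419e+01, -4.03964818e-01, -3.12524843e+01,
       -6.36920985e-02,  4.38659429e-02,  2.01339521e-04]), 'tool_pos': array([ 0.2065778 , -0.61574652,  0.23545088]), 'tool_rot': array([-1.79889968e+02,  6.00011936e-03,  1.85526358e+01]), 'force': array([-0.47773289, -0.47779416,  0.62143821]), 'wrist_torque': array([-0.00195653,  0.02312584,  0.01683597]), 'grasp_force': 0.0, 'grip_width': 0.08713034179732945}
scene [ 1.08215956 -0.52546293  0.8506943 ] [-135.24491566   -0.60346796   49.20449355] [432.63881929   0.         260.55139209] [-0.13214068  0.          0.          0.          0.        ]
lockbox [(array([283.8, 216. ]), 0.82), (array([184.5, 261.9]), 0.6)]
hasp [(array([277.5, 184.5]), 0.44)]
hasp_end [(array([279.6, 181.8]), 0.7)]
stand [(array([185.3, 262.2]), 0.63)]
shackle [(array([179.1, 247.6]), 0.7), (array([280. , 214.2]), 0.23)]
shackle_crown [(array([176.6, 244.1]), 0.82)]
lock_top [(array([285.2, 215.2]), 0.95)]
lock_hole_a [(array([280.2, 215.5]), 0.97)]
side [0.33739807 0.95824674 1.17907206] [-138.33621588   -0.55416746 -168.39429948] [486.9401254    0.         248.45429907] [-0.16561209  0.          0.          0.          0.        ]
lockbox [(array([234.1, 200.7]), 0.82)]
hasp []
hasp_end [(array([322.1, 133.3]), 0.47)]
stand []
shackle [(array([307.2, 167.3]), 0.66)]
shackle_crown [(array([270.9, 137.3]), 0.66)]
lock_top [(array([237.8, 206.6]), 0.82)]
lock_hole_a [(array([233.6, 201.7]), 0.69), (array([267.7, 139.1]), 0.65)]
```

View pics/a.png

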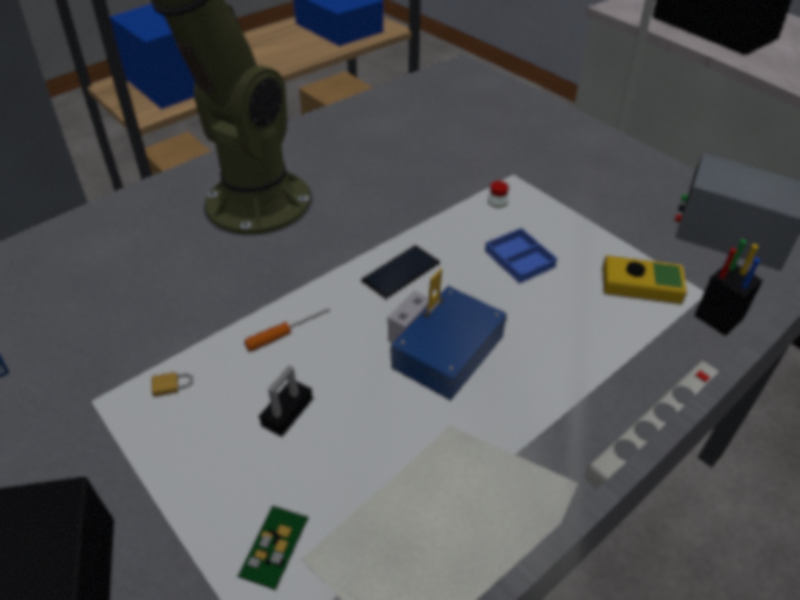

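View pics/b.png

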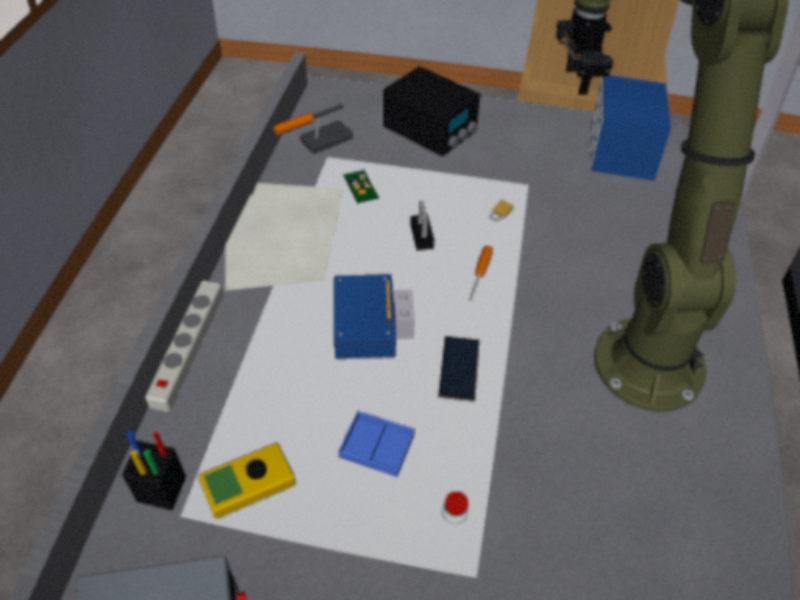

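Scene (800×600 view): lock at about (405,315), with the strap upright at (435,290) and the blue box behind it. The shackle stands in its stand at (286,400). The side view agrees: lock (403,312), stand (423,230).

```bash
cat > fit.py <<'E'
from h import *
from scipy.optimize import minimize
def box(x0,x1,y0,y1,z0,z1): return np.array([[x,y,z] for x in(x0,x1) for y in(y0,y1) for z in(z0,z1)],float)
def tf(X,q):
    c,s=np.cos(q[2]),np.sin(q[2]); X=np.array(X,float).reshape(-1,3)
    return np.c_[q[0]+c*X[:,0]-s*X[:,1],q[1]+s*X[:,0]+c*X[:,1],X[:,2]]
def sil(p,parts,q):
    m=np.zeros((384*4,512*4),np.uint8)
    for b in parts:
        h=cv2.convexHull((proj(p,tf(b,q))*4).astype(np.float32)).astype(np.int32); cv2.fillConvexPoly(m,h,1)
    return cv2.resize(m.astype(np.float32),(512,384),interpolation=cv2.INTER_AREA)
def fit(Ps,Ms,parts,q0):
    def c(q): return sum(np.abs(sil(p,parts,q)-m).sum()/m.sum() for p,m in zip(Ps,Ms))
    best=None
    for dy in(-.2,-.1,0,.1,.2):
        s=np.array(q0)+[0,0,dy]
        r=minimize(c,s,method='Nelder-Mead',options=dict(initial_simplex=s+np.vstack([np.zeros(3),np.diag([.015,.015,.12])]),xatol=1e-5,fatol=1e-5))
        if best is None or r.fun<best.fun: best=r
    return best
E
python3 - <<'E'
from fit import *
Ps=[eyes.read_camera(n) for n in('scene','side')]
hs=[cv2.cvtColor(p['pixels'],cv2.COLOR_RGB2HSV) for p in Ps]
g=[onz(Ps[0],[285,215.2],.06)[0],onz(Ps[1],[237.8,206.6],.06)[0]]
print('lock',g)
C=[onz(Ps[0],[176.6,244.1],.083)[0],onz(Ps[1],[270.9,137.3],.083)[0]]; print('crown',C)
Ms=[]
for p,h in zip(Ps,hs):
    m=((h[...,0]>100)&(h[...,0]<125)&(h[...,1]>130)).astype(np.uint8)
    n,l,st,ce=cv2.connectedComponentsWithStats(m)
    c=proj(p,tf([[.079,0,.03]],[*g[0][:2],0]))[0]
    k=min(range(1,n),key=lambda i:np.hypot(*(ce[i]-c))+(1e3 if st[i,4]<200 else 0)); print(st[k],ce[k],c)
    Ms.append((l==k).astype(np.float32))
r=fit(Ps,Ms,[box(.02,.138,-.085,.085,0,.06)],[*g[0][:2],0]); print('box',r.x,r.fun)
for p,m in zip(Ps,Ms): print(fit([p],[m],[box(.02,.138,-.085,.085,0,.06)],r.x).x)
Ms=[]
for p in Ps:
    c=proj(p,[[*C[0][:2],.015]])[0]
    v=p['pixels'].max(2)<60; yy,xx=np.mgrid[:384,:512]
    m=(v&(np.hypot(xx-c[0],yy-c[1])<30)).astype(np.float32); print(m.sum()); Ms.append(m)
r=fit(Ps,Ms,[box(-.02,.02,-.042,.042,0,.03)],[*np.mean(C,0)[:2],0]); print('stand',r.x,r.fun)
for p in Ps:
  for t in('hasp','hasp_end'):
    for d in models.search_frame(p,t)[:1]: print(t,d)
E
```

```text
lock [array([5.78650170e-01, 1.74036751e-04, 6.00000000e-02]), array([0.5443359 , 0.05478199, 0.06      ])]
crown [array([ 0.49971723, -0.26360251,  0.083     ]), array([ 0.49671977, -0.24292247,  0.083     ])]
[ 252  185   71   69 2457] [284.15059015 217.34106634] [306.46026043 241.7357982 ]
[ 214  176   39   53 1789] [231.33817775 203.13862493] [206.31405416 193.7372456 ]
box [ 0.49252935 -0.00275858  0.29884683] 0.584778368473053
[ 0.49161548 -0.00780175  0.38284367]
[ 0.49353303 -0.00697179  0.2536233 ]
636.0
160.0
stand [ 0.50052438 -0.25683436  0.26486437] 1.0588663816452026
hasp {'centre': [281.6, 183.0], 'p': 0.61}
hasp_end {'centre': [279.0, 183.3], 'p': 0.69}
hasp {'centre': [157.0, 305.1], 'p': 0.21}
```

>>> drive_tool(angular=[[0,0,0],[0,0,0],[0,0,0],[0,0,0],[0,0,0],[0,0,0],[0,0,0],[0,0,0],[0,0,0],[0,0,0],[0,0,0],[0,0,0],[0,0,0],[0,0,0]], delta_pos=[[1.6,-1.5,-1],[3.2,-3,-1],[3.2,-3,-1],[3.2,-3,-1],[3.2,-3,-1],[3.2,-3,-1],[3.2,-3,-1],[3.2,-3,-1],[3.2,-3,-1],[3.2,-3,-1],[3.2,-3,-1],[3.2,-3,-1],[3.2,-3,-1],[1.6,-1.5,0]], gripper=[8.7,8.7,8.7,8.7,8.7,8.7,8.7,8.7,8.7,8.7,8.7,8.7,8.7,8.7])

```text
time_s: 2.6
tool_pos: [0.479, -0.1095, 0.3685]
tool_rot: [179.9, -0.2, 18.9]
force: [-0.1, 0.3, -0.5]
grip_width: 0.0869
grasp_force: 0.0
```

>>> drive_tool(angular=[[0,0,-0.14],[0,0,-0.14],[0,0,-0.14],[0,0,-0.14],[0,0,-0.14],[0,0,-0.14],[0,0,-0.14],[0,0,-0.14],[0,0,-0.14],[0,0,-0.14],[0,0,-0.1]], delta_pos=[[0,0,0],[0,0,0],[0,0,0],[0,0,0],[0,0,0],[0,0,0],[0,0,0],[0,0,0],[0,0,0],[0,0,0],[0,0,0]], gripper=[0,0,0,0,0,0,0,0,0,0,0])

```text
time_s: 3.7
tool_pos: [0.4771, -0.1141, 0.3667]
tool_rot: [180.0, 0.0, 104.8]
force: [1.1, 0.4, -0.5]
grip_width: 0.0074
grasp_force: 0.0
```

Run:
```python
from h import *
o=telemetry.get_obs(); print(o['time_s'],o['qpos'],o['tool_pos'],o['tool_rot'])
p=eyes.read_camera('wrist'); print(p['origin'],p['orientation'],p['mtx'][0,0])
for t in('lockbox','hasp','hasp_end','stand','shackle','shackle_crown','lock_top','lock_hole_a','lock_hole_b','hasp_pivot'):
    print(t,[(np.round(d['centre'],1),round(d['p'],2)) for d in models.search_frame(p,t)[:2]])
save(p,'c')
```

```text
3.7 [ 42.10918827  -2.13463327 -30.49593641  91.37147209  -1.06511843
  90.44986828  26.40767231] [ 0.47705516 -0.11410556  0.36667652] [1.79991768e+02 2.41949749e-02 1.04785734e+02]
[ 0.45627832 -0.03192253  0.51470676] [ 1.62356569e+02 -7.26557727e-03  1.47204640e+01] 311.5056162507249
lockbox [(array([332.3,  71.6]), 0.58)]
hasp [(array([314.6,  57.7]), 0.58)]
hasp_end [(array([316. ,  59.9]), 0.87)]
stand [(array([249.3, 224.8]), 0.69)]
shackle [(array([242.3, 229.5]), 0.51)]
shackle_crown [(array([335.9,  75.2]), 0.25)]
lock_top [(array([316.8,  59.4]), 0.73), (array([335. ,  77.4]), 0.64)]
lock_hole_a [(array([334.9,  75. ]), 0.6)]
lock_hole_b [(array([334.9,  75. ]), 0.6)]
hasp_pivot [(array([338.4,  74. ]), 0.8), (array([246.6, 225. ]), 0.7)]
```

View pics/c.png

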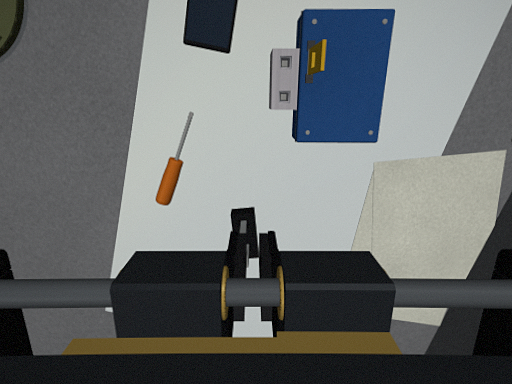

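Wrist view: the lock holes show at (285,62) for +y and (284,97) for -y. The strap stands at about (318,57), its tip leaning right. The shackle is partly hidden by the fingers at (242,228).

Run:
```python
from fit import *
p=eyes.read_camera('wrist')
g=cv2.cvtColor(p['pixels'],cv2.COLOR_RGB2GRAY).astype(float)
H=[]
for c in([285,62],[284,97]):
    x,y=c; w=g[y-9:y+10,x-9:x+10]; yy,xx=np.mgrid[y-9:y+10,x-9:x+10]
    wt=np.clip(100-w,0,None); H.append([(xx*wt).sum()/wt.sum(),(yy*wt).sum()/wt.sum()])
a,b=onz(p,H,.06); d=a-b; print(H,a,b,np.linalg.norm(d),'yaw',np.degrees(np.arctan2(-d[0],d[1])),'ctr',(a+b)/2)
X=onz(p,[[302,10],[395,10],[376,142],[297,140]],.06); print(X)
h=cv2.cvtColor(p['pixels'],cv2.COLOR_RGB2HSV)
m=((h[...,0]>100)&(h[...,0]<125)&(h[...,1]>130)).astype(np.uint8); m[200:]=0
m=cv2.morphologyEx(m,cv2.MORPH_OPEN,np.ones((5,5)))
yaw=np.arctan2(-d[0],d[1])
# strap: subtract
m[30:90,295:330]=0
q=(a+b)/2
def S(P,M,parts,q0,mask):
    f=lambda q:np.abs((sil(P,parts,q)-M)*mask).sum()/M.sum()
    return minimize(f,q0,method='Nelder-Mead',options=dict(initial_simplex=np.array(q0)+np.vstack([np.zeros(3),np.diag([.01,.01,.06])])))
mask=np.ones(m.shape);mask[30:90,295:330]=0
r=S(p,m.astype(float),[box(.02,.138,-.085,.085,0,.06)],[q[0],q[1],yaw],mask); print('boxfit',r.x,np.degrees(r.x[2]),r.fun)
print(onz(p,[[242,228]],.077))
```

```text
[[np.float64(285.375956284153), np.float64(60.05081967213115)], [np.float64(284.2113768584357), np.float64(95.33872010342598)]] [0.48844348 0.02298599 0.06      ] [ 0.49949532 -0.02033349  0.06      ] 0.044707049743988224 yaw 14.312223972069681 ctr [0.4939694  0.00132625 0.06      ]
[[ 0.49252026  0.08408938  0.06      ]
 [ 0.6070196   0.11241814  0.06      ]
 [ 0.64586963 -0.04936364  0.06      ]
 [ 0.53460669 -0.07466128  0.06      ]]
boxfit [ 0.49399854 -0.0025885   0.25780446] 14.771107583470217 0.08421223958333333
[[ 0.48929189 -0.22147706  0.077     ]]
```

>>> drive_tool(angular=[[0,0,0],[0,0,0],[0,0,0],[0,0,0],[0,0,0],[0,0,0],[0,0,0],[0,0,0],[0,0,0],[0,0,0]], delta_pos=[[2.1,2.1,1],[2.1,2.1,1],[2.1,2.1,1],[2.1,2.1,1],[2.1,2.1,1],[2.1,2.1,1],[0,0,2],[0,0,2],[0,0,2],[0,0,0]], gripper=[0,0,0,0,0,0,0,0,0,0])

```text
time_s: 5.3
tool_pos: [0.5659, 0.039, 0.2437]
tool_rot: [-179.7, -0.1, 104.5]
force: [-0.1, 0.0, -0.3]
grip_width: 0.0004
grasp_force: 0.0
```

Run:
```python
from h import *
p=eyes.read_camera('wrist'); s=eyes.read_camera('side'); c=eyes.read_camera('scene')
q=lambda i,x,y:cv2.resize(i['pixels'][y:y+150,x:x+200],(400,300),interpolation=cv2.INTER_CUBIC)
im=np.vstack([np.hstack([cv2.resize(p['pixels'],(400,300)),q(s,140,110)]),np.hstack([q(c,180,120),np.zeros((300,400,3),np.uint8)])])
cv2.imwrite('pics/d.png',im[:,:,::-1]); print(telemetry.get_obs()['tool_pos'],telemetry.get_obs()['tool_rot'])
```

```text
[0.56803401 0.03941083 0.24755659] [1.79930649e+02 1.57849513e-02 1.04482499e+02]
```

View pics/d.png

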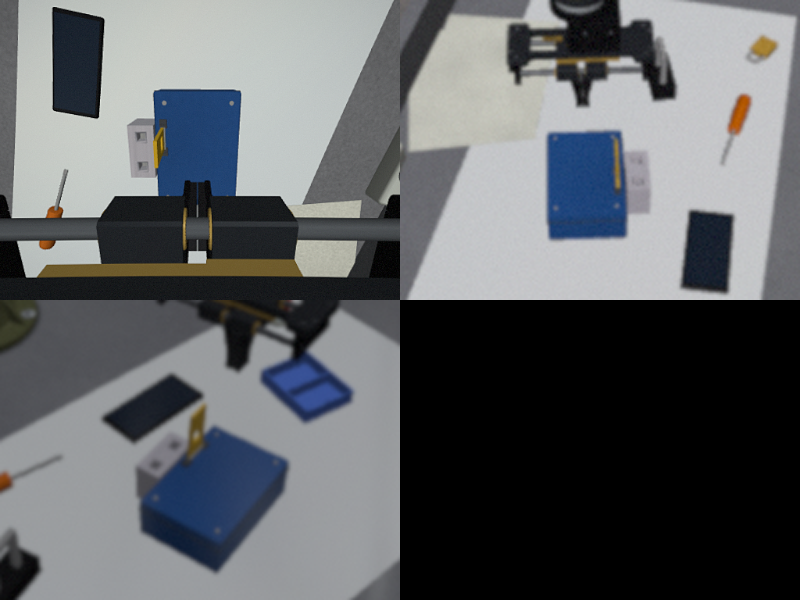

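The strap is near upright at (160,145) in the top-left panel. The closed fingers at x≈197 are clearly behind it, on the +x side.

>>> drive_tool(angular=[[0,0,0],[0,0,0],[0,0,0],[0,0,0],[0,0,0],[0,0,0],[0,0,0],[0,0,0],[0,0,0]], delta_pos=[[0,0,3],[0,0,3],[0,0,3],[0,0,3],[0,0,0],[0,-1.5,0],[0,-1.5,0],[0,-1.5,0],[0,-1.5,0]], gripper=[0,0,0,0,0,0,0,0,0])

```text
time_s: 6.35
tool_pos: [0.5117, 0.0249, 0.1296]
tool_rot: [179.6, 0.1, 104.5]
force: [3.7, 0.1, -0.5]
grip_width: 0.0005
grasp_force: 1.1
```

>>> drive_tool(angular=[[0,0,0],[0,0,0],[0,0,0],[0,0,0],[0,0,0],[0,0,0]], delta_pos=[[0,-0.6,0.8],[0,-0.6,0.8],[0,-0.6,0.8],[0,-0.6,0.8],[0,-0.4,0.8],[0,0,0.3]], gripper=[0,0,0,0,0,0])

```text
time_s: 6.95
tool_pos: [0.4808, 0.0172, 0.0821]
tool_rot: [-179.8, -0.0, 104.5]
force: [-0.9, 0.2, 1.5]
grip_width: 0.0002
grasp_force: 0.8
```

>>> drive_tool(angular=[[0,0,0],[0,0,0],[0,0,0]], delta_pos=[[0,0,0.15],[0,0,0.15],[0,0,0]], gripper=[0,0,0])

```text
time_s: 7.25
tool_pos: [0.4821, 0.0175, 0.0802]
tool_rot: [-180.0, -0.0, 104.5]
force: [-0.2, -0.4, -0.4]
grip_width: 0.0003
grasp_force: 0.0
```

>>> drive_tool(angular=[[0,0,0],[0,0,0],[0,0,0]], delta_pos=[[0,0,0.15],[0,0,0.15],[0,0,0]], gripper=[0,0,0])

```text
time_s: 7.55
tool_pos: [0.4826, 0.0175, 0.0795]
tool_rot: [-180.0, 0.1, 104.5]
force: [-7.0, -0.4, 16.8]
grip_width: 0.0005
grasp_force: 8.5
```

>>> drive_tool(angular=[[0,0,0],[0,0,0],[0,0,0],[0,0,0],[0,0,0],[0,0,0],[0,0,0],[0,0,0],[0,0,0],[0,0,0]], delta_pos=[[0,0,-1.5],[0,0,-3],[0,0,-3],[0,0,-3],[0,0,-3],[-3,0,-1.5],[-4,0,0],[-4,0,0],[-2,0,0],[0,0,0]], gripper=[0,0,0,0,0,0,0,0,0,0])

```text
time_s: 8.55
tool_pos: [0.515, -0.1118, 0.2269]
tool_rot: [-180.0, -0.0, 104.2]
force: [0.0, 0.6, -1.3]
grip_width: 0.0
grasp_force: 0.0
```

Run:
```python
from h import *
p=eyes.read_camera('wrist'); save(p,'e'); np.save('e.npy',p,allow_pickle=True)
for t in('stand','shackle','shackle_crown','lock_top','lock_hole_b','hasp_end'):
    print(t,[(np.round(d['centre'],1),round(d['p'],2)) for d in models.search_frame(p,t)[:2]])
```

```text
stand [(array([212.9, 245.7]), 0.56)]
shackle []
shackle_crown []
lock_top [(array([326.1,  68.7]), 0.81)]
lock_hole_b [(array([325.7,  67.6]), 0.86)]
hasp_end [(array([250.6,  35.6]), 0.81), (array([ 82.1, 320.9]), 0.51)]
```

>>> drive_tool(angular=[[0,0,0],[0,0,0],[0,0,0],[0,0,0],[0,0,0],[0,0,0],[0,0,0],[0,0,0],[0,0,0]], delta_pos=[[-2,0,0],[-4,-0.6,0],[-4,-0.6,0],[-4,-0.6,0],[-4,-0.6,0],[-4,-0.6,0],[-2,0,0],[0,0,0],[0,0,0]], gripper=[5,5,5,5,5,5,5,5,5])

```text
time_s: 9.8
tool_pos: [0.5457, -0.3488, 0.227]
tool_rot: [-180.0, -0.1, 104.5]
force: [0.0, -0.0, -0.5]
grip_width: 0.0495
grasp_force: 0.0
```

Run:
```python
from h import *
p=eyes.read_camera('wrist'); save(p,'f'); np.save('f.npy',p,allow_pickle=True); print(telemetry.get_obs()['tool_pos'])
for t in('stand','shackle','shackle_crown'):
    print(t,[(np.round(d['centre'],1),round(d['p'],2)) for d in models.search_frame(p,t)[:2]])
```

```text
[ 0.54604783 -0.3476146   0.22730774]
stand [(array([237.4,  77.7]), 0.88)]
shackle [(array([227.6,  71.7]), 0.56)]
shackle_crown [(array([229.3,  74.5]), 0.7), (array([103.5,  12. ]), 0.67)]
```

View pics/e.png

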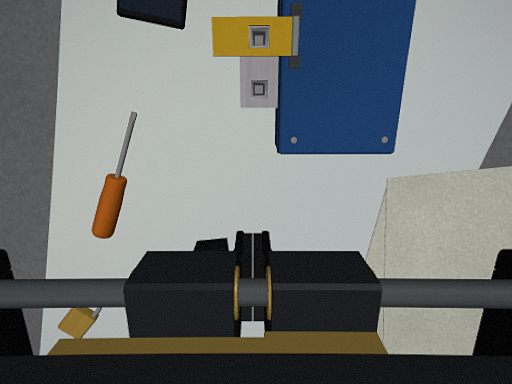

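View pics/f.png

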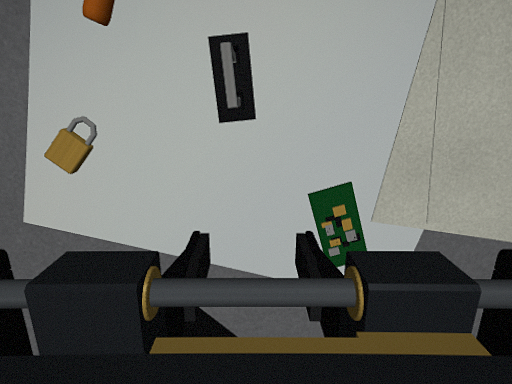

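In e the strap lies flat over the lock, with its eye over the +y hole at (259,37) and the -y hole at (259,89). In f the shackle's crown bar runs from (226,42) to (233,107), well clear of the fingers.

Run:
```python
from fit import *
from scipy.optimize import least_squares
p=np.load('e.npy',allow_pickle=True).item()
g=cv2.cvtColor(p['pixels'],cv2.COLOR_RGB2GRAY)
def sub(g,pts,w=4): return cv2.cornerSubPix(g,np.array(pts,np.float32).reshape(-1,1,2),(w,w),(-1,-1),(3,50,.01)).reshape(-1,2)
L=[([241,107],[-18,-39,60]),([212,17],[-42,37.5,65.5]),([212,56],[-42,6.5,65.5]),([277,153],[20,-85,60]),([395,153],[138,-85,60]),
([251,81],[-8.25,-13.75,60]),([267,81],[8.25,-13.75,60]),([251,97],[-8.25,-30.25,60]),([267,97],[8.25,-30.25,60]),
([249,26],[-9,31,65.5]),([270,26],[9,31,65.5]),([249,48],[-9,13,65.5]),([270,48],[9,13,65.5])]
px=sub(g,[l[0] for l in L],3); X=np.array([l[1] for l in L])/1000
r=least_squares(lambda q:(proj(p,tf(X,q))-px).ravel(),[.494,-.001,.25],loss='soft_l1',f_scale=.7)
print('lock',r.x,np.degrees(r.x[2])); print(np.c_[px,proj(p,tf(X,r.x))-px].round(1))
np.save('lock.npy',r.x)
f=np.load('f.npy',allow_pickle=True).item()
g=cv2.cvtColor(f['pixels'],cv2.COLOR_RGB2GRAY)
crop=g[30:125,200:260]; 
px=sub(g,[[209,38],[248,33],[255,118],[220,122]],3)
S=np.array([[-20,42,30],[20,42,30],[20,-42,30],[-20,-42,30]])/1000
r=least_squares(lambda q:(proj(f,tf(S,q))-px).ravel(),[.5,-.25,.25],loss='soft_l1'); print('stand',r.x,np.degrees(r.x[2])); print(np.c_[px,proj(f,tf(S,r.x))-px].round(1))
m=(g>100).astype(np.uint8); m[:38]=0; m[116:]=0
n,l,st,ce=cv2.connectedComponentsWithStats(m)
k=min(range(1,n),key=lambda i:np.hypot(*(ce[i]-[229.5,75]))+(1e3 if st[i,4]<80 else 0)); print(st[k],ce[k])
pts=np.argwhere(l==k)[:,::-1].astype(np.float32); rr=cv2.minAreaRect(pts); print(rr); b=onz(f,cv2.boxPoints(rr),.087); print(b, b.mean(0))
cv2.imwrite('pics/g.png',cv2.resize(np.hstack([p['pixels'][5:125,205:305],f['pixels'][20:140,180:280]]),(800,480),interpolation=cv2.INTER_CUBIC)[:,:,::-1])
```

```text
lock [ 0.49402569 -0.00059564  0.25229707] 14.455557384770865
[[ 2.403e+02  1.073e+02  0.000e+00  4.000e-01]
 [ 2.112e+02  1.660e+01 -1.000e-01  1.000e-01]
 [ 2.126e+02  5.630e+01  1.000e-01 -6.000e-01]
 [ 2.766e+02  1.519e+02  1.900e+00  2.600e+00]
 [ 3.935e+02  1.516e+02  1.800e+00  2.000e+00]
 [ 2.508e+02  8.030e+01 -7.000e-01 -5.000e-01]
 [ 2.674e+02  7.960e+01  2.000e-01  0.000e+00]
 [ 2.533e+02  9.490e+01 -3.000e+00  3.200e+00]
 [ 2.670e+02  9.700e+01  4.000e-01  1.000e+00]
 [ 2.491e+02  2.540e+01 -3.000e-01 -5.000e-01]
 [ 2.690e+02  2.520e+01  3.000e-01 -4.000e-01]
 [ 2.490e+02  4.800e+01  0.000e+00 -4.000e-01]
 [ 2.700e+02  4.800e+01 -1.000e+00 -6.000e-01]]
stand [ 0.50135961 -0.25572773  0.34946898] 20.023097706945197
[[ 2.076e+02  3.650e+01 -2.000e-01 -4.000e-01]
 [ 2.474e+02  3.200e+01  0.000e+00 -3.000e-01]
 [ 2.552e+02  1.184e+02  3.000e-01  5.000e-01]
 [ 2.187e+02  1.224e+02 -1.000e-01  3.000e-01]]
[221  43  16  64 553] [228.26943942  74.43942134]
((228.34811401367188, 74.45904541015625), (63.970584869384766, 8.763093948364258), 83.2901611328125)
[[ 0.4891238  -0.232808    0.087     ]
 [ 0.49598743 -0.23023996  0.087     ]
 [ 0.51380683 -0.27797711  0.087     ]
 [ 0.50652514 -0.28075151  0.087     ]] [ 0.5013608  -0.25544414  0.087     ]
```

View pics/g.png

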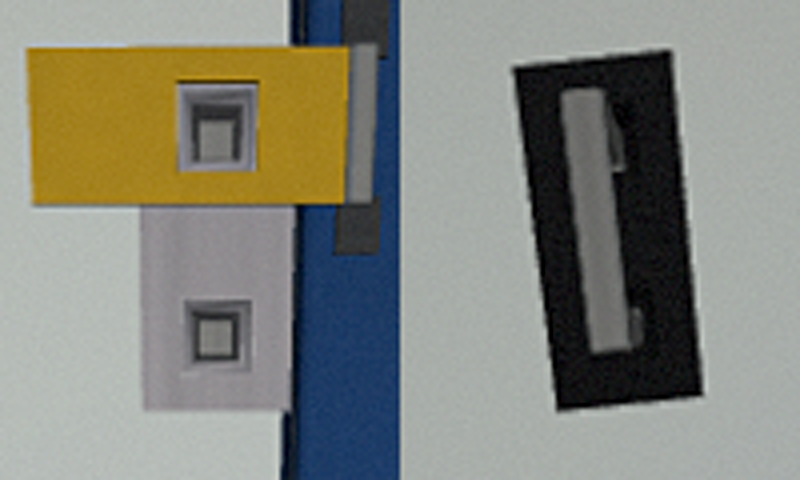

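>>> drive_tool(angular=[[0,0,0],[0,0,0],[0,0,0],[0,0,0],[0,0,-0.1],[0,0,0],[0,0,0]], delta_pos=[[2,-0.4,1],[3,-0.6,2],[3,-0.6,2],[2,-0.4,2],[0,0,2],[0,0,0],[0,0,0]], gripper=[4,4,4,4,4,4,4])

```text
time_s: 10.7
tool_pos: [0.5017, -0.2565, 0.1382]
tool_rot: [180.0, 0.0, 110.1]
force: [0.0, 0.2, 0.5]
grip_width: 0.0403
grasp_force: 0.0
```

Run:
```python
from h import *
o=telemetry.get_obs(); M=Rm(o['tool_rot']); print(o['tool_pos'],o['tool_rot'],'d tool',M.T@(np.array([.5014,-.2555,.078])-o['tool_pos']),'yaw err',110.2-o['tool_rot'][2])
```

```text
[ 0.50168575 -0.25647318  0.13816795] [1.79996141e+02 3.30118841e-02 1.10136265e+02] d tool [1.04672760e-03 6.26853322e-05 6.01673599e-02] yaw err 0.06373452680989544
```

>>> drive_tool(angular=[[0,0,0],[0,0,0],[0,0,0],[0,0,0],[0,0,0],[0,0,0],[0,0,0],[0,0,0],[0,0,0],[0,0,0]], delta_pos=[[0.1,0,2],[0,0,2],[0,0,1.5],[0,0,0.5],[0,0,0],[0,0,0],[0,0,0],[0,0,0],[0,0,0],[0,0,0]], gripper=[4,4,4,4,0.5,0.5,0.5,0.5,0.5,0.5], squeeze=50)

```text
time_s: 11.7
tool_pos: [0.5014, -0.2558, 0.078]
tool_rot: [180.0, 0.0, 110.2]
force: [0.4, -0.5, 3.2]
grip_width: 0.0084
grasp_force: 50.0
```

>>> drive_tool(angular=[[0,0,0],[0,0,0],[0,0,0],[0,0,0],[0,0,0],[0,0,0],[0,0,0],[0,0,0],[0,0,0],[0,0,0],[0,0,0],[0,0,0],[0,0,0.05],[0,0,0.052],[0,0,0],[0,0,0]], delta_pos=[[0,0,-0.5],[0,0,-1.5],[0,0,-2],[0,0,-2.5],[0,0,-2.5],[1.6,0.6,-1],[3.2,1.1,0],[3.6,1.2,0],[4,1.3,0],[4,1.3,0],[3.6,1.2,0],[2.6,0.9,0],[1.6,0.5,0],[0,0,0],[0,0,0],[0,0,0]], gripper=[0.5,0.5,0.5,0.5,0.5,0.5,0.5,0.5,0.5,0.5,0.5,0.5,0.5,0.5,0.5,0.5])

```text
time_s: 13.3
tool_pos: [0.493, -0.0001, 0.1774]
tool_rot: [-180.0, 0.0, 104.5]
force: [0.4, -0.6, -2.0]
grip_width: 0.0081
grasp_force: 50.0
```

Run:
```python
from fit import *
o=telemetry.get_obs(); M=Rm(o['tool_rot']); print(o['tool_pos'],o['tool_rot'],o['force'],o['grip_width'],'d tool',M.T@(np.array([.494,-.0006,.14])-o['tool_pos']))
I=[]
for n,(x,y) in(('wrist',(160,200)),('side',(180,120)),('scene',(210,130))):
    p=eyes.read_camera(n); I.append(cv2.resize(p['pixels'][y:y+120,x:x+140] if n!='wrist' else p['pixels'],(400,300),interpolation=cv2.INTER_CUBIC))
cv2.imwrite('pics/i.png',np.vstack([np.hstack(I[:2]),np.hstack([I[2],I[2]*0])])[:,:,::-1])
```

```text
[ 4.92959911e-01 -1.12443069e-04  1.77390350e-01] [-1.79964734e+02  1.28703692e-02  1.04474365e+02] [ 0.38078325 -0.64165641 -1.97832028] 0.008148052212527169 d tool [-0.00072365  0.00090823  0.03738996]
```

View pics/i.png

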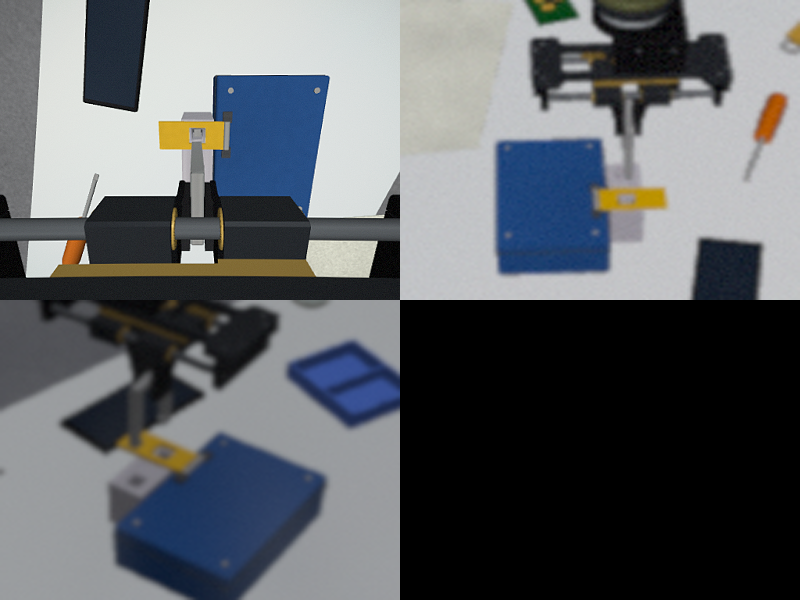

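The shackle is held upright. Its front leg, seen in the wrist view at (197,155), heads for the eye at (197,133).

>>> drive_tool(angular=[[0,0,0],[0,0,0],[0,0,0],[0,0,0],[0,0,0],[0,0,0],[0,0,0]], delta_pos=[[-0.1,0.1,1],[0,0,1.2],[0,0,1],[0,0,0.5],[0,0,0.4],[0,0,0.4],[0,0,0]], gripper=[0.5,0.5,0.5,0.5,0.5,0.5,0.5])

```text
time_s: 14.15
tool_pos: [0.4945, -0.0012, 0.1321]
tool_rot: [-180.0, -0.0, 104.4]
force: [0.3, 0.2, -0.8]
grip_width: 0.0089
grasp_force: 50.0
```

Run:
```python
from h import *
o=telemetry.get_obs(); M=Rm(o['tool_rot']); print(o['tool_pos'],o['force'],o['wrist_torque'],M.T@(np.array([.494,-.0006,.13])-o['tool_pos']))
```

```text
[ 0.49448273 -0.00123505  0.13208914] [ 0.29033612  0.17295594 -0.83689375] [-0.02959831 -0.09967551  0.01881104] [ 0.0007345  -0.00030845  0.00208954]
```

>>> drive_tool(angular=[[0,0,0],[0,0,0],[0,0,0],[0,0,0],[0,0,0]], delta_pos=[[0.05,0,0.2],[0,0,0.2],[0,0,0.2],[0,0,0.2],[0,0,0]], gripper=[0.5,0.5,0.5,0.5,0.5])

```text
time_s: 14.65
tool_pos: [0.4944, -0.0008, 0.1242]
tool_rot: [-180.0, -0.0, 104.4]
force: [0.3, -0.7, -2.2]
grip_width: 0.0081
grasp_force: 50.0
```

>>> drive_tool(angular=[[0,0,0],[0,0,0],[0,0,0],[0,0,0],[0,0,0]], delta_pos=[[0,0,0.15],[0,0,0.15],[0,0,0.15],[0,0,0.15],[0,0,0]], gripper=[0.5,0.5,0.5,0.5,0.5])

```text
time_s: 15.15
tool_pos: [0.4944, -0.0008, 0.1183]
tool_rot: [-180.0, -0.0, 104.4]
force: [-0.5, -0.3, -1.8]
grip_width: 0.0083
grasp_force: 50.0
```

>>> drive_tool(angular=[[0,0,0],[0,0,0],[0,0,0],[0,0,0],[0,0,0]], delta_pos=[[0,0,0.15],[0,0,0.15],[0,0,0.15],[0,0,0.15],[0,0,0]], gripper=[0.5,0.5,0.5,0.5,0.5])

```text
time_s: 15.65
tool_pos: [0.4949, -0.0008, 0.1127]
tool_rot: [180.0, 0.0, 104.4]
force: [-0.5, -0.3, 4.4]
grip_width: 0.0083
grasp_force: 50.0
```

>>> drive_tool(angular=[[0,0,0],[0,0,0],[0,0,0],[0,0,0],[0,0,0],[0,0,0]], delta_pos=[[0,0,0.2],[0,0,0.2],[0,0,0.2],[0,0,0.2],[0,0,0.2],[0,0,0]], gripper=[0.5,0.5,0.5,0.5,0.5,0.5])

```text
time_s: 16.25
tool_pos: [0.4948, 0.0004, 0.1029]
tool_rot: [180.0, -0.1, 104.4]
force: [-0.9, 2.7, 6.0]
grip_width: 0.0083
grasp_force: 50.0
```

>>> drive_tool(angular=[[0,0,0],[0,0,0],[0,0,0],[0,0,0]], delta_pos=[[0,0,0.15],[0,0,0.15],[0,0,0.1],[0,0,0]], gripper=[0.5,0.5,0.5,0.5])

```text
time_s: 16.65
tool_pos: [0.4947, -0.0, 0.0987]
tool_rot: [180.0, -0.0, 104.4]
force: [-0.2, 0.6, 4.1]
grip_width: 0.0087
grasp_force: 50.0
```

>>> drive_tool(angular=[[0,0,0],[0,0,0],[0,0,0]], delta_pos=[[0,0,0.1],[0,0,0.1],[0,0,0]], gripper=[0.5,0.5,0.5])

```text
time_s: 16.95
tool_pos: [0.4948, -0.0002, 0.0968]
tool_rot: [180.0, -0.0, 104.4]
force: [-1.2, 1.2, 6.0]
grip_width: 0.0084
grasp_force: 50.0
```

>>> drive_tool(angular=[[0,0,0],[0,0,0]], delta_pos=[[0,0,0.1],[0,0,0]], gripper=[0.5,0.5])

```text
time_s: 17.15
tool_pos: [0.4949, -0.0001, 0.0965]
tool_rot: [180.0, -0.0, 104.4]
force: [-2.9, 1.9, 11.0]
grip_width: 0.008
grasp_force: 50.0
```

>>> drive_tool(angular=[[0,0,0],[0,0,0]], delta_pos=[[0,0,0.1],[0,0,0]], gripper=[0.5,0.5])

```text
time_s: 17.35
tool_pos: [0.4951, -0.0001, 0.0964]
tool_rot: [180.0, 0.0, 104.4]
force: [-5.2, 1.9, 17.4]
grip_width: 0.0083
grasp_force: 50.1
```

>>> drive_tool(angular=[[0,0,0],[0,0,0]], delta_pos=[[0,0,0.06],[0,0,0]], gripper=[0.5,0.5])

```text
time_s: 17.55
tool_pos: [0.4952, -0.0001, 0.0964]
tool_rot: [180.0, 0.0, 104.4]
force: [-6.6, 2.2, 21.2]
grip_width: 0.0081
grasp_force: 50.1
```

>>> drive_tool(angular=[[0,0,0],[0,0,0]], delta_pos=[[0,0,0.06],[0,0,0]], gripper=[0.5,0.5])

```text
time_s: 17.75
tool_pos: [0.4954, -0.0, 0.0963]
tool_rot: [180.0, 0.1, 104.4]
force: [-8.7, 0.8, 24.6]
grip_width: 0.0085
grasp_force: 50.2
```

>>> drive_tool(angular=[[0,0,0],[0,0,0],[0,0,0],[0,0,0]], delta_pos=[[0,0,-0.15],[0,0,-0.15],[0,0,-0.1],[0,0,0]], gripper=[0.5,0.5,0.5,0.5])

```text
time_s: 18.15
tool_pos: [0.4949, -0.0002, 0.0978]
tool_rot: [180.0, -0.0, 104.4]
force: [-1.7, 1.9, 6.8]
grip_width: 0.0084
grasp_force: 50.0
```

>>> drive_tool(angular=[[0,0,0],[0,0,0],[0,0,0]], delta_pos=[[0,0,-0.1],[0,0,-0.1],[0,0,0]], gripper=[0.5,0.5,0.5])

```text
time_s: 18.45
tool_pos: [0.4942, -0.0002, 0.0988]
tool_rot: [-180.0, -0.1, 104.4]
force: [-0.7, 3.1, -0.2]
grip_width: 0.0085
grasp_force: 50.0
```

>>> drive_tool(angular=[[0,0,0],[0,0,0],[0,0,0]], delta_pos=[[0,0,-0.1],[0,0,-0.1],[0,0,0]], gripper=[0.5,0.5,0.5])

```text
time_s: 18.75
tool_pos: [0.493, -0.0002, 0.0995]
tool_rot: [-179.8, -0.1, 104.4]
force: [1.0, 3.8, -14.4]
grip_width: 0.0083
grasp_force: 50.1
```

>>> drive_tool(angular=[[0,0,0],[0,0,0],[0,0,0],[0,0,0],[0,0,0],[0,0,0],[0,0,0],[0,0,0],[0,0,0],[0,0,0],[0,0,0],[0,0,0],[0,0,0]], delta_pos=[[0,0,0.15],[0,0,0.05],[0,0,0],[0,0,0],[0,0,0],[0,0,0],[0,0,-1],[0,0,-2],[0,0,-4],[0,0,-4],[-3,0,-3],[-4,0,0],[0,0,0]], gripper=[0.5,0.5,4,4,4,4,4,4,4,4,4,4,4])

```text
time_s: 20.05
tool_pos: [0.5131, -0.0754, 0.2412]
tool_rot: [179.9, 0.3, 103.9]
force: [0.8, -0.3, -0.6]
grip_width: 0.0402
grasp_force: 0.0
```

Run:
```python
from fit import *
I=[]
for n,(x,y) in(('wrist',(160,200)),('side',(180,120)),('scene',(210,130))):
    p=eyes.read_camera(n); I.append(cv2.resize(p['pixels'][y:y+120,x:x+140] if n!='wrist' else p['pixels'],(400,300),interpolation=cv2.INTER_CUBIC))
    q=np.load('lock.npy')
    print(n,'crown expected at depth 33/18:',proj(p,tf([[0,0,.06+.0765-.033],[0,0,.06+.0765-.018]],q)).round(1),[(np.round(d['centre'],1),round(d['p'],2)) for d in models.search_frame(p,'shackle_crown')[:2]])
cv2.imwrite('pics/k.png',np.vstack([np.hstack(I[:2]),np.hstack([I[2],I[2]*0])])[:,:,::-1])
```

```text
wrist crown expected at depth 33/18: [[250.3 104.2]
 [250.2 104.7]] [(array([252.3, 101. ]), 0.85), (array([218.9, 312. ]), 0.18)]
side crown expected at depth 33/18: [[258.2 186. ]
 [258.3 182.6]] [(array([258.4, 189.2]), 0.48), (array([291.9, 236.4]), 0.46)]
scene crown expected at depth 33/18: [[262.6 184.6]
 [262.7 180.3]] [(array([263.5, 187.9]), 0.76), (array([289. , 218.7]), 0.21)]
```

View pics/k.png

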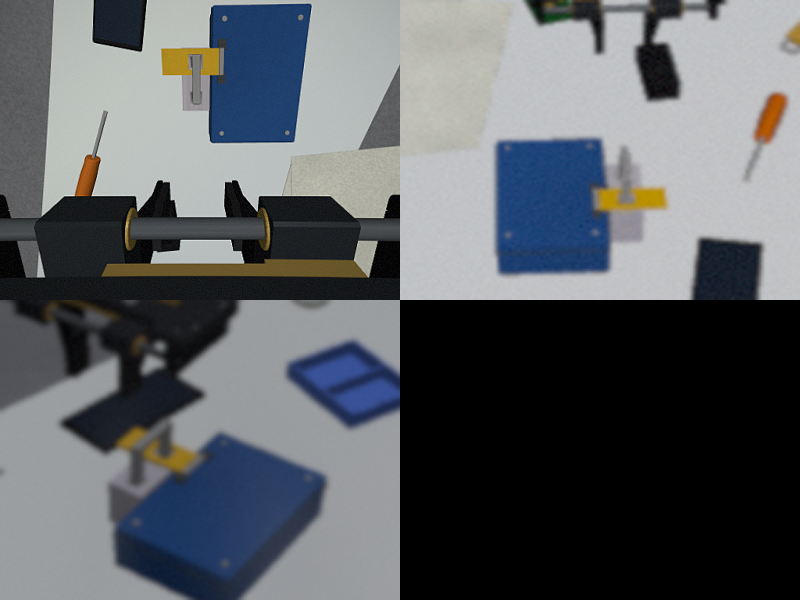

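The shackle is seated through the strap's eye and stays down with the gripper clear. In both the side and scene views its crown matches the home depth rather than the sprung-up one.

```bash
python3 -c "
from h import *
print(env.sign_off())"
```

```text
the job is handed in; nothing more can be done
None
```

The strongbox is locked and handed in: strap flat, shackle clicked home (it resisted a 14 N upward pull and stayed down once released), and the robot clear; `sign_off()` returned no verdict.

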